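Stack a flow cell in its assembly nest

ROBOT

A 6-joint arm with a two-finger parallel gripper is mounted at the origin on a cart in front of the work surface, level with it; the furniture and walls round the work are solid. World frame = base frame: x ahead of the robot, y to its left, z up, the work surface at z = 0. Lengths are in m, angles in rad, forces in N, time in s.
With the tool pointing down it reaches from about 0.25 to 0.775 m from the base axis. Payload 8.9 kg.
Tool frame: the origin (TCP) lies at the very end of the fingers, on their centre line; the grasp point (between the pads) lies 19 mm behind it; z points along the fingers, y is the line along which they close (so a half turn about z gives the same grasp; the last joint's range is limited). The gripper opens to 85 mm and grips with 20 to 120 N. Pads are 22 mm wide; open, the fingers measure 114 mm over their backs; the gripper's body (76 mm by 85 mm) begins 54 mm behind the grasp point. The pads swing forward as they close: fully open they stand 13 mm farther back than shut.
Start: joints at [-1.441, 0.291, -0.153, 1.127, 0, 1.431], TCP at [0.139, -0.506, 0.231] pointing down, gripper open.
Joint ranges: [-2.52, 2.52], [-0.91, 1.74], [-1.3, 1.37], [-1.96, 2.02], [-1.52, 1.47], [-3.14, 3.14]. Speed limits (rad/s): [2.22, 2.22, 2.79, 3.14, 3.14, 3.14].

INTERFACE

Orientations are given as a rotation vector (axis times angle).
In Python, from plant import env, viewer, ticket gives the robot as it stands. The module is installed in compiled form; this text tells all that it offers.
- The arm moves only by the shell command python3 -m handwheel 'ROWS' [FORCE]. ROWS is JSON, one flat list of numbers, 7 for each row, row after row: the closure, from 0 (fully open) to 1 (shut), then the shift along the tool's x, y, z in units of 30 mm (1.0 is 30 mm), then the turn, a rotation vector about the tool's x, y, z in units of 5 degrees (1.0 is 5 degrees). A call has 1 to 8 rows; each row shifts and turns the commanded pose from where the row before left it, along the tool's axes as they then stand; what a row does not reach is not made up. A row lasts 1/12 s, in which the tool goes at most 41.7 mm and 7.16 degrees, less where a joint would pass 70% of its speed; a pose out of reach is approached as far as the arm can. A call is refused whole if a number of a shift passes 1 or a number of a turn 1, either way. A call with a gripper value outside its range is refused whole. The fingers move at their own pace and stop on an object; FORCE is the grip in N (left out, the last holds). Time passes only in rows, so rows that do not move let the fingers close. It gives the time, the measured TCP pose, the force, the opening and the grip force at its end, in the units of the state.
- env.sense(): the state, without advancing time (a new reading comes with each control period).
- viewer.get_image(name): name is "side" or "top"; returns a dict with "image" (400x640x3 uint8, red, green, blue), "fovy" (degrees; the focal length in pixels is half the picture's height over the tangent of half this angle, whatever the lens; pixels are square), "cx", "cy" (the principal point, pixels), "k1" (the pictures are not rectified: a ray, as slopes to the right and down, at radius r is drawn at 1 + k1 r^2 times it, then the intrinsics apply), "R" (3x3) and "t" (3): a world point X has camera coordinates R X + t. Camera axes: x right, y down, z forward; pixel columns grow to the right and rows downward; lengths in m; the calibration is good to about 2 mm. A picture is of the moment at which its call begins. There is no depth.
- ticket.hand_in(): hands the job in; it is judged then, once.
The state is a dict: "time": time; "joints": joint angles; "qvel": joint speeds; "joint_efforts": joint torques, N m; "ee_pos": TCP position; "eef_rot": TCP orientation; "contact_force": force on the tool from outside, world axes, zero at the start; "ft_torque": the same for the moment, N m; "grip_width": finger opening in m; "grip_force": force on a finger pad.
Only numpy, scipy, OpenCV 4.12 (cv2) and the standard library are available. Lean on these libraries where they do the work, as an engineer would, in place of code of your own. Each camera call takes 0.05 s, during which the arm holds its last target. There are 200 camera calls.

TASK

Put the flow cell together in the three-sided nest on the counter: slide the heavy square body along the counter, without lifting it, through the mouth until it is fully home against the back wall, then set the square spacer frame on it and the round top disc on the frame, knob up. All three must lie flat, squarely one on another inside the nest, pushed right back to its back wall, and be let go; leave the beaker, the brown bottle and the small carton standing where they are.

Things in the scene. Friction and masses are not known exactly. Their poses are not given: they have to be found in the camera images.
- nest: grey three-sided assembly nest fixed to the counter, no floor. Origin on the counter at the pocket's centre (centre of a part that is home); +y points out of the mouth, z up. Inner faces at x = -52 and +52 and y = -51 mm. Walls 14 mm thick, 62 high, top inner edges chamfered 6 mm; feet reach x = -91 and +91 mm, 6 mm high.
- nest_mouth (a point): middle of the nest's mouth on the counter, at nest y = +46 mm, where the side walls end; axes as the nest's. From here two thin steel guides, 40 mm high, flare outward from x = -52 and +52 mm to about -65 and +65 mm at nest y = +77 mm.
- cell_body: cell body, a solid square aluminium block 100 x 100 x 34 mm, about 0.6 kg, with a dark ring drawn on its flat top; too wide to grip, it stands on the counter. Origin at the centre of its underside, x and y square to its sides, z up. The four sides are alike, any may face the mouth.
- spacer: spacer, a square white plastic frame 100 x 100 mm, 22 high, about 0.15 kg, bars 14 mm wide round a 72 x 72 mm window; grip it across any one bar (bar centre line 43 mm from the frame's centre). Origin at the centre of its underside, x and y square to its sides, z up. Four sides alike. Lies on the counter on either side of the work.
- top_disc: top disc, a round aluminium disc 98 mm in diameter, 10 mm thick, about 0.2 kg, with an upright black knob 30 mm in diameter from 10 to 42 mm height on its centre. Origin at the centre of its underside, z up. Lies on the counter, knob up; may be on either side of the work.
- beaker: bystander, a clear beaker, 72 mm in diameter, 87 mm high, origin at the centre of its underside, z up
- stain_bottle: bystander, a small brown bottle with a black cap, 32 mm in diameter, 75 mm high, origin at the centre of its underside, z up
- carton: bystander, a small upright carton 50 x 75 x 65 mm, origin at the centre of its underside, z up
Mind the look-alikes: they are no part of the job. Leave any orange look-alike of the cell_body alone.

How it is judged:
By the outcome, as a careful person would: the job done as asked, in the order asked, and still so for the second after the job is handed in, with the robot touching nothing.
It also fails if it takes over 72 s, if anything falls off the work surface, if the arm or the gripper's body presses on something with over 40 N, if the wrist force passes 120 N, or if a joint passes its speed limit or range.

## Working session

There is one attempt and no reset: what is moved stays moved. The work goes in short steps, Python scripts to look and compute and a shell command to move; the robot and the scene stay as the last step left them, time stands still between calls to the robot, and variables do not carry over. Pictures are saved under pics/ and viewed, at most 10 in all, crops included, and the job is handed in when it is done.

```bash
mkdir -p pics; python3 - <<'E'
from plant import env, viewer
import cv2,pickle
s=env.sense();print(s)
for n in("top","side"):
    d=viewer.get_image(n);pickle.dump(d,open(f'{n}0.pkl','wb'))
    print(n,d['fovy'],d['cx'],d['cy'],d['k1'],d['R'],d['t'])
    cv2.imwrite(f'pics/{n}0.png',cv2.resize(d['image'][:,:,::-1],(800,500),interpolation=cv2.INTER_CUBIC))
E
```

```text
{'time': 0.0, 'joints': array([-1.44134735e+00,  2.91274648e-01, -1.54099492e-01,  1.12671696e+00,
        1.09595426e-06,  1.43148426e+00]), 'qvel': array([ 0.00069923, -0.00067522, -0.00045626, -0.00049662,  0.00038075,
       -0.00034927]), 'joint_efforts': array([ 7.88017423e-04, -5.37144148e+01,  3.31368899e+01,  1.59533269e-02,
       -1.87675832e-04,  4.23846643e-05]), 'ee_pos': array([ 0.13934871, -0.50572151,  0.23074525]), 'eef_rot': array([-3.11198660e+00, -4.20725935e-01, -1.17465166e-05]), 'contact_force': array([-0.21729065,  0.73313809, -0.3164177 ]), 'ft_torque': array([ 0.02004207,  0.03543524, -0.01316365]), 'grip_force': 0.0, 'grip_width': 0.08545847551466255}
top 51.7937819239092 320.5420310105674 199.81644552983482 -0.09198327253977422 [[-0.00305824 -0.99977549 -0.02096682]
 [-0.98861434  0.00617705 -0.15034469]
 [ 0.15044045  0.02026831 -0.98841128]] [0.00815976 0.57425714 1.04940459]
side 44.34958656402928 315.8912284275908 192.7479962204617 -0.11129742269491084 [[ 0.59751836 -0.80173899  0.01365259]
 [-0.31210552 -0.24822149 -0.91704757]
 [ 0.73862166  0.54369171 -0.39854406]] [-0.32844797  0.23203045  1.08634807]
```

View pics/top0.png

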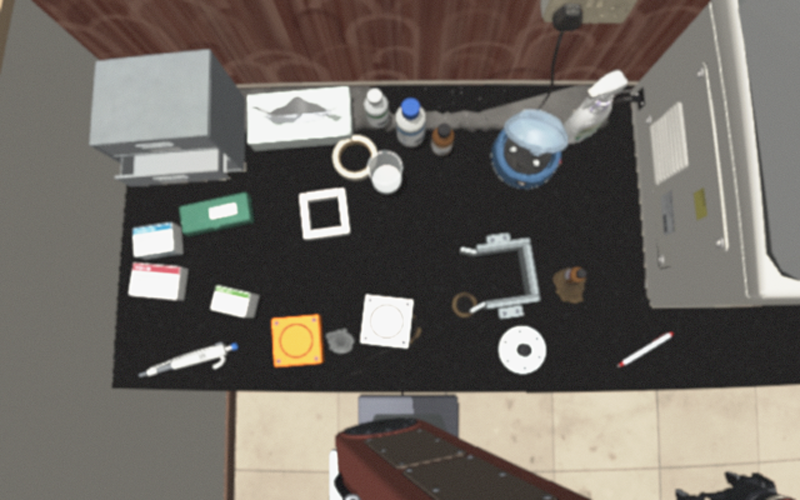

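View pics/side0.png

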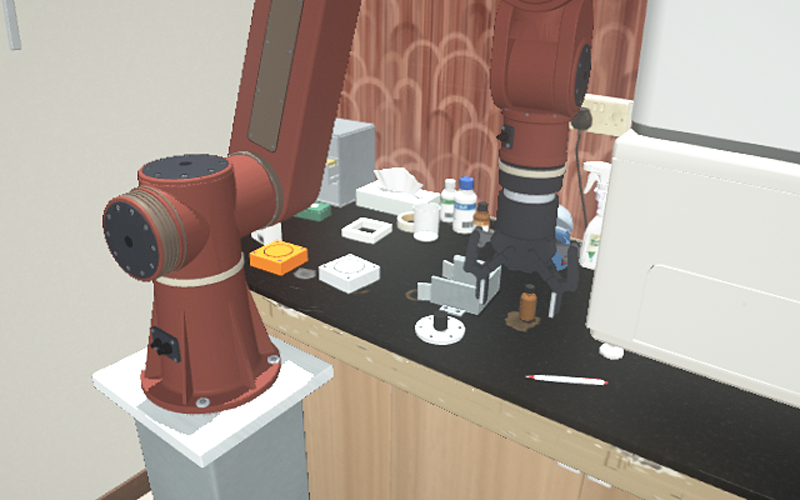

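```bash
cat >h.py <<'E'
import numpy as np,cv2,pickle
from plant import env,viewer
def K(d):
    f=200/np.tan(np.radians(d['fovy'])/2); return f
def px2w(d,uv,z):
    uv=np.atleast_2d(np.array(uv,float)); f=K(d)
    q=(uv-[d['cx'],d['cy']])/f; p=q.copy()
    for _ in range(20): p=q/(1+d['k1']*(p**2).sum(1,keepdims=True))
    R,t=np.array(d['R']),np.array(d['t']); C=-R.T@t
    r=np.c_[p,np.ones(len(p))]@R
    return C+r*((z-C[2])/r[:,2:])
def w2px(d,X):
    c=np.atleast_2d(X)@np.array(d['R']).T+d['t']; p=c[:,:2]/c[:,2:]
    return p*(1+d['k1']*(p**2).sum(1,keepdims=True))*K(d)+[d['cx'],d['cy']]
def shot(n,name,box=None,sc=1,pts=()):
    d=viewer.get_image(n); crop(d,name,box,sc); return d
def crop(d,name,box,sc):
    x0,y0,x1,y1=box or(0,0,640,400)
    cv2.imwrite(f'pics/{name}.png',cv2.resize(d['image'][y0:y1,x0:x1,::-1],None,fx=sc,fy=sc,interpolation=cv2.INTER_CUBIC))
def blob(d,seed,z,th=120,r=40):
    """bright blob containing/nearest seed; minAreaRect of its hull in the plane z (mm)"""
    g=cv2.cvtColor(d['image'],cv2.COLOR_RGB2GRAY)
    m=np.zeros_like(g); u,v=map(int,seed); m[v-r:v+r,u-r:u+r]=(g[v-r:v+r,u-r:u+r]>th)*255
    cs,_=cv2.findContours(m,cv2.RETR_EXTERNAL,cv2.CHAIN_APPROX_NONE)
    c=max(cs,key=cv2.contourArea)[:,0,:]
    w=px2w(d,c,z)[:,:2]*1000
    return cv2.minAreaRect(w.astype(np.float32)),w
E
python3 - <<'E'
from h import *
d=pickle.load(open('top0.pkl','rb'));s=pickle.load(open('side0.pkl','rb'))
print('cams',-d['R'].T@d['t'],-s['R'].T@s['t'])
print('spacer',blob(d,(260,171),.022)[0])
print('body',blob(d,(309,257),.034,r=36)[0])
b,w=blob(d,(417,280),.010,r=24);print('disc',b,cv2.minEnclosingCircle(w.astype(np.float32)))
crop(d,'nestcrop',(355,175,485,265),6)
crop(s,'nestside',(320,190,480,300),5)
E
```

```text
cams [ 0.4098709  -0.01665894  1.12375094] [-0.53372853 -0.79637304  0.6502247 ]
spacer ((661.0548095703125, 175.11178588867188), (108.453125, 106.16259002685547), 7.656552314758301)
body ((425.2389221191406, 36.638671875), (104.51116943359375, 104.71398162841797), 83.6636962890625)
disc ((363.0203857421875, -251.94610595703125), (99.36172485351562, 102.99769592285156), 88.56294250488281) ((363.20196533203125, -251.54209899902344), 51.82025146484375)
```

View pics/nestcrop.png

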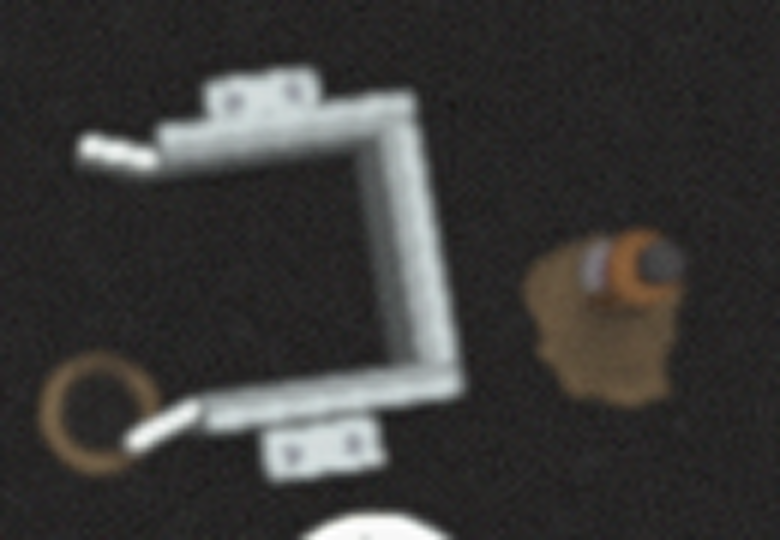

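View pics/nestside.png

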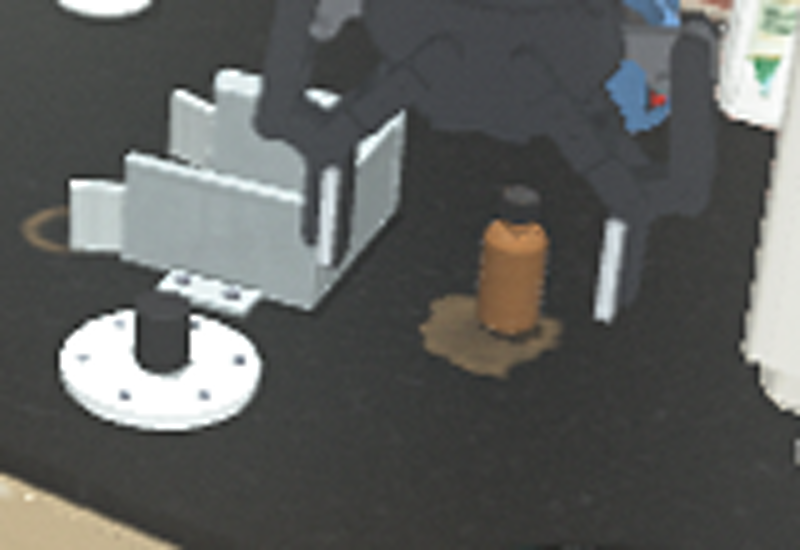

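```bash
cat >>h.py <<'E'
from scipy.optimize import minimize,least_squares
from scipy.spatial.transform import Rotation as Rn
def fitbox(d,seed,h,x0,half=.05,r=42,th=None,hole=0):
    g=cv2.GaussianBlur(cv2.cvtColor(d['image'],cv2.COLOR_RGB2GRAY),(0,0),.5).astype(float)
    u,v=map(int,seed); S=4
    sub=g[v-r:v+r,u-r:u+r]; lo,hi=np.percentile(sub,20),np.percentile(sub,92)
    obs=np.clip((sub-lo)/(hi-lo),0,1)
    def ren(p):
        c,s=np.cos(p[2]),np.sin(p[2]); m=np.zeros((2*r*S,2*r*S),np.uint8)
        def poly(a,zs):
            q=np.array([[p[0]+c*i-s*j,p[1]+s*i+c*j,z] for z in zs for i,j in((a,a),(a,-a),(-a,-a),(-a,a))])
            return ((w2px(d,q)-[u-r-.5,v-r-.5])*S-.5)
        Q=poly(half,(0,h)); cv2.fillConvexPoly(m,np.round(cv2.convexHull(Q.astype(np.float32))*16).astype(int),255,shift=4)
        if hole:
            a=np.zeros_like(m);b=a.copy()
            cv2.fillConvexPoly(a,np.round(poly(hole,(0,))*16).astype(int),255,shift=4);cv2.fillConvexPoly(b,np.round(poly(hole,(h,))*16).astype(int),255,shift=4)
            m[(a>0)&(b>0)]=0
        m=cv2.resize(m,(2*r,2*r),interpolation=cv2.INTER_AREA)/255.
        return cv2.GaussianBlur(m,(0,0),.8)
    sc=np.array([.002,.002,.03])
    f=lambda q:((ren(np.array(x0)+q*sc)-obs)**2).mean()
    o=minimize(f,np.zeros(3),method='Nelder-Mead',options=dict(initial_simplex=np.vstack([np.zeros(3),3*np.eye(3)]),xatol=.01,fatol=1e-7))
    p=np.array(x0)+o.x*sc
    return np.r_[p[:2]*1000,np.degrees(p[2])],o.fun
def go(x,y,z,head):
    """what to add, in handwheel units: turn first (about tool axes), then shift. mm, deg (heading of tool x in world)"""
    s=env.sense(); R=Rn.from_rotvec(s['eef_rot']); a=np.radians(head)
    T=Rn.from_matrix(np.array([[np.cos(a),np.sin(a),0],[np.sin(a),-np.cos(a),0],[0,0,-1]]))
    p=np.array(s['ee_pos'])*1000
    print('at',p.round(1),'head',np.degrees(np.arctan2(*R.as_matrix()[[1,0],0])).round(1),'w',round(s['grip_width']*1000,1),'t',round(s['time'],2),'F',s['contact_force'].round(1))
    print('turn',(np.degrees((R.inv()*T).as_rotvec())/5).round(2),'shift',(T.as_matrix().T@(np.array([x,y,z])-p)/30).round(2))
E
python3 - <<'E'
from h import *
d=pickle.load(open('top0.pkl','rb'));s=pickle.load(open('side0.pkl','rb'))
print('spacer',fitbox(d,(260,171),.022,(.663,.177,.1),hole=.036), 'side',fitbox(s,(293,184),.022,(.663,.177,.1),hole=.036,r=28))
print('body',fitbox(d,(309,257),.034,(.425,.037,-.1),r=36),'side',fitbox(s,(279,218),.034,(.425,.037,-.1),r=28))
o=np.array([355,175.])-.5
P=np.array([[158,125],[413,92],[465,390],[205,432]])/6+o
N=np.array([[66,46],[66,-65],[-66,-65],[-66,46]])*1.
w=px2w(d,P,.062)[:,:2]*1000
rs=lambda q:(N@np.array([[np.cos(q[2]),np.sin(q[2])],[-np.sin(q[2]),np.cos(q[2])]])+q[:2]-w).ravel()
r=least_squares(rs,[450,-200,0]);print('nest',r.x[:2],np.degrees(r.x[2]),r.fun.round(1))
q=r.x
def nw(n): return np.r_[(np.array([[np.cos(q[2]),-np.sin(q[2])],[np.sin(q[2]),np.cos(q[2])]])@n[:2]+q[:2])/1000,n[2]/1000]
T=[(-66,46,62),(-66,-65,0),(-66,46,0),(65,77,40),(-65,77,40),(-65,77,0)]
X=np.array([nw(np.array(t,float)) for t in T])
print('top px crop',((w2px(d,X)-o)*6).round(0).tolist());print('side px crop',((w2px(s,X)-[319.5,189.5])*5).round(0).tolist())
dd=px2w(s,np.array([[162,292]])/5+[319.5,189.5],.042)*1000;print('knob top side',dd)
E
```

```text
spacer (array([663.52667488, 176.89279917,   7.7913051 ]), np.float64(0.03432140965033975)) side (array([665.17520569, 182.65799291,   7.55806346]), np.float64(0.18761068295015))
body (array([425.24184703,  36.68600698,  -6.57313719]), np.float64(0.010610288211279979)) side (array([427.68544551,  42.31465376,  -5.92089442]), np.float64(0.026395407098543027))
nest [ 522.28758711 -207.41526874] 7.61732134838807 [-0.7 -0.8  0.1  1.1 -0.8  1.   1.5 -1.3]
top px crop [[208.0, 429.0], [429.0, 399.0], [188.0, 434.0], [85.0, 146.0], [130.0, 438.0], [120.0, 441.0]]
side px crop [[130.0, 161.0], [316.0, 315.0], [125.0, 263.0], [179.0, 95.0], [77.0, 183.0], [75.0, 248.0]]
knob top side [[ 373.96861277 -241.62597927   42.        ]]
```

```bash
python3 - <<'E'
from h import *
go(340,47,60,-6.5)
s=pickle.load(open('side0.pkl','rb'))
print(px2w(s,np.array([[161,366]])/5+[319.5,189.5],.010)*1000)
E
```

```text
at [ 139.4 -505.7  230.8] head 15.4 w 85.4 t 0.1 F [ 0.2 -0.3  0.3]
turn [-0.01  0.    4.38] shift [  4.56 -19.06   5.69]
[[ 359.70277314 -251.968549     10.        ]]
```

```bash
python3 -m handwheel '[0.35,0,0,0,0,0,1, 0.35,0,0,0,0,0,1, 0.35,0,0,0,0,0,1, 0.35,0,0,0,0,0,1, 0.35,0,0,0,0,0,0.38, 0.35,0.3,-1,0,0,0,0, 0.35,0.3,-1,0,0,0,0, 0.35,0.3,-1,0,0,0,0]'
python3 -m handwheel '[0.35,0.3,-1,0,0,0,0, 0.35,0.3,-1,0,0,0,0, 0.35,0.3,-1,0,0,0,0, 0.35,0.3,-1,0,0,0,0, 0.35,0.3,-1,0,0,0,0, 0.35,0.3,-1,0,0,0,0, 0.35,0.3,-1,0,0,0,0, 0.35,0.3,-1,0,0,0,0]'
python3 -m handwheel '[0.35,0.3,-1,0,0,0,0, 0.35,0.3,-1,0,0,0,0, 0.35,0.3,-1,0,0,0,0, 0.35,0.3,-1,0,0,0,0, 0.35,0,-1,0,0,0,0, 0.35,0,-1,0,0,0,0, 0.35,0,-1,0,0,0,0, 0.35,0,-1,0,0,0,0]'
python3 -c "
from h import *
go(340,47,60,-6.5);print(env.sense()['joints'])"
```

```text
time: 0.77
ee_pos: [0.1765, -0.4185, 0.2307]
eef_rot: [-3.135, 0.18, 0.0]
contact_force: [0.9, 0.6, 0.9]
grip_width: 0.0555
grip_force: 0.0
time: 1.43
ee_pos: [0.2752, -0.1879, 0.2312]
eef_rot: [-3.136, 0.179, 0.0]
contact_force: [0.7, 0.6, 0.0]
grip_width: 0.0555
grip_force: 0.0
time: 2.1
ee_pos: [0.337, 0.0405, 0.2312]
eef_rot: [-3.132, 0.161, -0.0]
contact_force: [0.0, -0.6, -1.2]
grip_width: 0.0557
grip_force: 0.0
at [337.   40.5 231.2] head -5.9 w 55.7 t 2.1 F [ 0.  -0.6 -1.2]
turn [-0.07  0.    0.12] shift [ 0.07 -0.23  5.71]
[-0.10258902 -0.0706193  -0.56926312  1.07238692  0.00585634  3.14191877]
```

```bash

python3 -m handwheel '[0.35,0,0,0,0,0,-1, 0.35,0,0,0,0,0,-1, 0.35,0,0,0,0,0,-1, 0.35,0,0,0,0,0,-1, 0.35,0,0,0,0,0,-1, 0.35,0,0,0,0,0,-1, 0.35,0,0,0,0,0,-1, 0.35,0,0,0,0,0,-1]' >/dev/null
python3 -m handwheel '[0.35,0,0,0,0,0,-1, 0.35,0,0,0,0,0,-1, 0.35,0,0,0,0,0,-1, 0.35,0,0,0,0,0,-1, 0.35,0,0,0,0,0,-1, 0.35,0,0,0,0,0,-1, 0.35,0,0,0,0,0,-1, 0.35,0,0,0,0,0,-1]' >/dev/null
python3 -m handwheel '[0.35,0,0,0,0,0,-1, 0.35,0,0,0,0,0,-1, 0.35,0,0,0,0,0,-1, 0.35,0,0,0,0,0,-1, 0.35,0,0,0,0,0,-1, 0.35,0,0,0,0,0,-1, 0.35,0,0,0,0,0,-1, 0.35,0,0,0,0,0,-1]' >/dev/null
python3 -m handwheel '[0.35,0,0,0,0,0,-1, 0.35,0,0,0,0,0,-1, 0.35,0,0,0,0,0,-1, 0.35,0,0,0,0,0,-1, 0.35,0,0,0,0,0,-1, 0.35,0,0,0,0,0,-1, 0.35,0,0,0,0,0,-1, 0.35,0,0,0,0,0,-1]' >/dev/null
python3 -m handwheel '[0.35,0,0,0,0,0,-1, 0.35,0,0,0,0,0,-1, 0.35,0,0,0,0,0,-1, 0.35,0,0,0,0,0,-0.88]' >/dev/null
python3 -c "
from h import *
go(340,47,60,173.5);print(env.sense()['joints'])"
```

```text
at [337.2  38.5 231.1] head 173.5 w 55.6 t 5.1 F [-0.9  0.1  0.7]
turn [ 0.06 -0.01  0.  ] shift [-0.06  0.29  5.7 ]
[-0.10838538 -0.07050692 -0.56937106  1.07235865  0.00559186  0.00504602]
```

```bash

python3 -m handwheel '[0.35,-0.06,0.29,0.96,0.06,0,0, 0.35,0,0,1,0,0,0, 0.35,0,0,1,0,0,0, 0.35,0,0,1,0,0,0, 0.35,0,0,1,0,0,0, 0.35,0,0,1,0,0,0, 0.35,0,0,1,0,0,0, 0.35,0,0,0.47,0,0,0]'
python3 -c "
from h import *
go(340,47,8,173.5)
d=shot('top','t1',(230,190,390,310),5)"
```

```text
time: 5.77
ee_pos: [0.3383, 0.0472, 0.006]
eef_rot: [-0.185, -3.133, -0.001]
contact_force: [-0.6, -0.0, 0.8]
grip_width: 0.0555
grip_force: 0.0
at [338.3  47.2   6. ] head 173.2 w 55.5 t 5.77 F [-0.6 -0.   0.8]
turn [ 0.   -0.04 -0.05] shift [-0.06 -0.   -0.07]
```

View pics/t1.png

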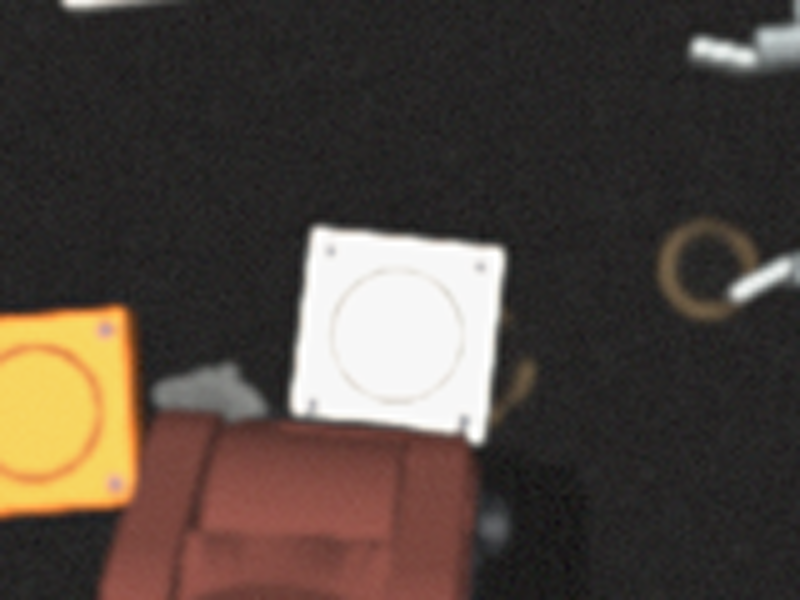

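```bash

python3 -m handwheel '[0.35,-0.2,0,0,0,0,0, 0.35,-0.2,0,0,0,0,0, 0.35,-0.2,0,0,0,0,0, 0.35,-0.2,0,0,0,0,0, 0.35,-0.2,0,0,0,0,0, 0.35,-0.2,0,0,0,0,0]'
python3 -m handwheel '[0.35,-0.15,0,0,0,0,-0.36, 0.35,-0.15,0,0,0,0,-0.36, 0.35,-0.15,0,0,0,0,-0.36, 0.35,-0.15,0,0,0,0,-0.36, 0.35,-0.15,0,0,0,0,-0.36, 0.35,-0.15,0,0,0,0,-0.36, 0.35,-0.15,0,0,0,0,-0.36, 0.35,-0.15,0,0,0,0,-0.36]'
cat >>h.py <<'E'
NQ=np.array([522.3,-207.4,7.62])
def w2n(p,q=NQ):
    a=np.radians(q[2]);dx,dy=p[0]-q[0],p[1]-q[1];return np.array([dx*np.cos(a)+dy*np.sin(a),-dx*np.sin(a)+dy*np.cos(a)]).round(1)
def n2w(n,q=NQ):
    a=np.radians(q[2]);return np.array([q[0]+n[0]*np.cos(a)-n[1]*np.sin(a),q[1]+n[0]*np.sin(a)+n[1]*np.cos(a)]).round(1)
E
python3 -c "
from h import *
d=viewer.get_image('top'); p=env.sense()['ee_pos']*1000
go(340,47,8,187.6);print('tool n',w2n(p))
g=cv2.cvtColor(d['image'],cv2.COLOR_RGB2HSV)
c=w2px(d,[p[0]/1000+.061,p[1]/1000,.034])[0];print(c)
b,e=fitbox(d,c,.034,(p[0]/1000+.061,p[1]/1000,.1),r=36);print(b,e,w2n(b))
crop(d,'t2',(230,180,390,300),5)"
```

```text
time: 6.32
ee_pos: [0.3755, 0.0429, 0.0089]
eef_rot: [-0.185, -3.135, -0.001]
contact_force: [-6.0, 1.5, 3.9]
grip_width: 0.0553
grip_force: 2.9
time: 6.98
ee_pos: [0.412, 0.0422, 0.0089]
eef_rot: [0.211, -3.134, 0.001]
contact_force: [-3.8, -2.5, -0.3]
grip_width: 0.0554
grip_force: 1.7
at [413.4  42.3   9. ] head -172.2 w 55.4 t 7.03 F [-0.1 -0.1 -0.6]
turn [-0.    0.01  0.05] shift [2.4  0.48 0.03]
tool n [-74.9 261.9]
[306.81636414 237.81523403]
[477.01063542  49.84437388   5.69569413] 0.10209050063514495 [-10.8 261. ]
```

View pics/t2.png

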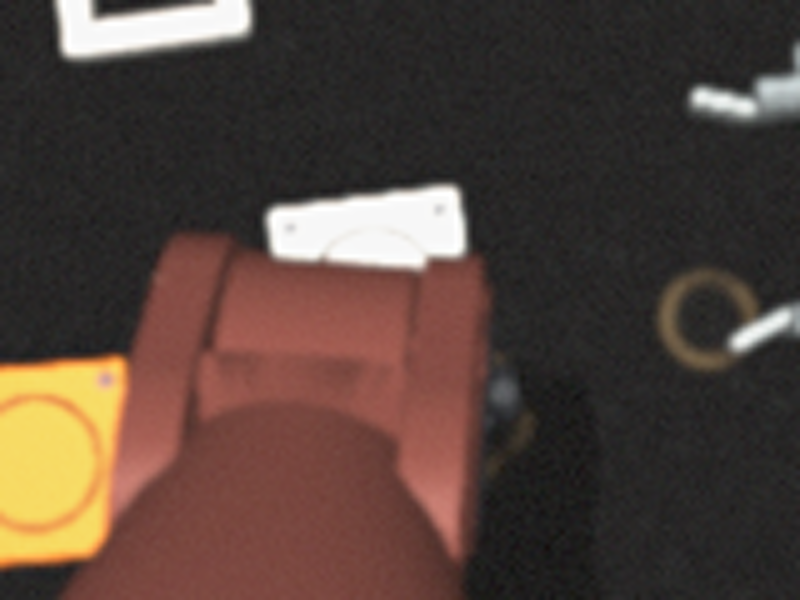

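```bash
python3 -c "
from h import *
d=pickle.load(open('top0.pkl','rb'))
w=px2w(d,np.array([[267,207],[460,184]])/5+[229.5,179.5],.034)*1000
print(w,w2n(w[0]),w2n(w[1]))"
```

```text
[[519.55962159 106.14299756  34.        ]
 [531.36115857   3.27392924  34.        ]] [ 38.9 311.1] [ 36.9 207.6]
```

```bash

python3 -m handwheel '[0.35,-0.15,0,0,0,0,0, 0.35,-0.15,0,0,0,0,0, 0.35,-0.13,0,0,0,0,0, 0.35,0.3,0,0,0,0,0, 0.35,0.7,0,0,0,0,0, 0.35,0.5,0,-0.8,0,0,0, 0.35,0,0,-1,0,0,0, 0.35,0,0,-1,0,0,0]'
python3 -m handwheel '[0.35,0,0,0,0,0,1, 0.35,0,0,0,0,0,1, 0.35,0,0,0,0,0,1, 0.35,0,0,0,0,0,1, 0.35,0,0,0,0,0,1, 0.35,0,0,0,0,0,1, 0.35,0,0,0,0,0,1, 0.35,0,0,0,0,0,1]'>/dev/null
python3 -m handwheel '[0.35,0,0,0,0,0,1, 0.35,0,0,0,0,0,1, 0.35,0,0,0,0,0,1, 0.35,0,0,0,0,0,1, 0.35,0,0,0,0,0,1, 0.35,0,0,0,0,0,1, 0.35,0,0,0,0,0,1, 0.35,0,0,0,0,0,1]'>/dev/null
python3 -m handwheel '[0.35,0,0,0,0,0,1, 0.35,0,0,0,0,0,1]'>/dev/null
python3 -c "
from h import *
d=viewer.get_image('top'); p=env.sense()['ee_pos']*1000
w=n2w((0,260+90));print(w)
go(*w,90,97.62);go(*w,8,97.62)
c=w2px(d,[n2w((0,260))[0]/1000,n2w((0,260))[1]/1000,.034])[0];print(c)
b,e=fitbox(d,c,.034,(*n2w((0,260))/1000,.13),r=36);print(b,e,w2n(b))
crop(d,'t3',(200,130,400,280),4);pickle.dump(d,open('t3.pkl','wb'))"
```

```text
time: 7.7
ee_pos: [0.3781, 0.0383, 0.0933]
eef_rot: [0.208, -3.133, -0.001]
contact_force: [0.8, 0.9, -0.4]
grip_width: 0.0559
grip_force: 0.0
[475.9 139.5]
at [380.1  38.3  92.7] head 97.0 w 55.5 t 9.25 F [-0.2  0.6 -0. ]
turn [ 0.01 -0.   -0.12] shift [2.92 3.61 0.09]
at [380.1  38.3  92.7] head 97.0 w 55.5 t 9.25 F [-0.2  0.6 -0. ]
turn [ 0.01 -0.   -0.12] shift [2.92 3.61 2.82]
[303.80267722 232.74494976]
[488.53965311  51.72938765   6.6925306 ] 0.02284408262279331 [  0.9 261.3]
```

View pics/t3.png

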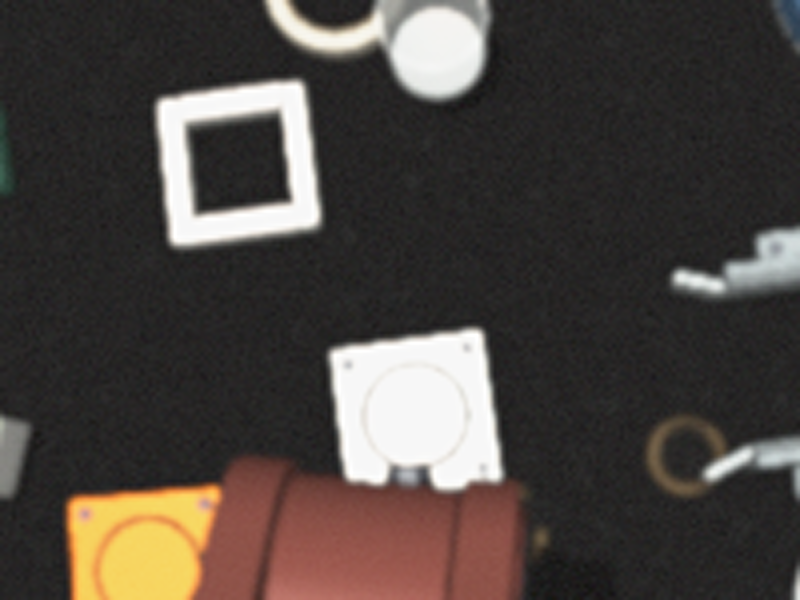

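```bash

python3 -m handwheel '[0.35,0.4,0.6,0,0,0,-0.12, 0.35,0.4,0.6,0,0,0,0, 0.35,0.4,0.6,0,0,0,0, 0.35,0.4,0.6,0,0,0,0, 0.35,0.38,0.6,0,0,0,0, 0.35,0.38,0.6,0,0,0,0, 0.35,0,0,1,0,0,0, 0.35,0,0,0.9,0,0,0]'
python3 -c "
from h import *
w=n2w((0,333));go(*w,8,97.62)"
```

```text
time: 9.92
ee_pos: [0.4794, 0.1246, 0.0358]
eef_rot: [2.05, 2.376, 0.006]
contact_force: [0.1, -0.4, -1.2]
grip_width: 0.0556
grip_force: 0.0
at [479.4 124.6  35.8] head 98.4 w 55.6 t 9.92 F [ 0.1 -0.4 -1.2]
turn [ 0.06 -0.    0.16] shift [-0.06 -0.05  0.93]
```

```bash

python3 -m handwheel '[0.35,-0.06,-0.05,0.5,0.06,0,0.16, 0.35,0,0,0.4,0,0,0, 0.35,-0.2,0,0,0,0,0, 0.35,-0.2,0,0,0,0,0, 0.35,-0.3,0,0,0,0,0, 0.35,-0.3,0,0,0,0,0, 0.35,-0.3,0,0,0,0,0, 0.35,-0.3,0,0,0,0,0]'
python3 -m handwheel '[0.35,-0.3,0,0,0,0,0, 0.35,-0.3,0,0,0,0,0, 0.35,-0.3,0,0,0,0,0, 0.35,-0.3,0,0,0,0,0, 0.35,-0.3,0,0,0,0,0, 0.35,-0.3,0,0,0,0,0, 0.35,-0.3,0,0,0,0,0, 0.35,-0.3,0,0,0,0,0]'
python3 -c "
from h import *
d=viewer.get_image('top'); p=env.sense()['ee_pos']*1000
w=n2w((0,61));go(*w,8,97.62);n=w2n(p);print(n)
w=n2w((0,n[1]-62))/1000
c=w2px(d,[*w,.034])[0]
b,e=fitbox(d,c,.034,(*w,.13),r=36);print(b,e,w2n(b))
crop(d,'t4',(260,150,460,290),4)"
```

```text
time: 10.58
ee_pos: [0.4827, 0.0734, 0.0093]
eef_rot: [-2.071, -2.359, 0.003]
contact_force: [-0.8, 5.6, 4.2]
grip_width: 0.0558
grip_force: 3.0
time: 11.25
ee_pos: [0.4918, 0.002, 0.0092]
eef_rot: [-2.07, -2.359, 0.003]
contact_force: [-0.6, 6.8, 4.6]
grip_width: 0.0554
grip_force: 3.1
at [4.922e+02 3.000e-01 9.200e+00] head 97.4 w 55.6 t 11.3 F [ 1.1 -0.8 -0.4]
turn [-0.04  0.01 -0.05] shift [-4.96  0.08  0.04]
[ -2.3 209.9]
[503.50406326 -62.98500423   5.56149952] 0.1290365560734217 [  0.5 145.6]
```

View pics/t4.png

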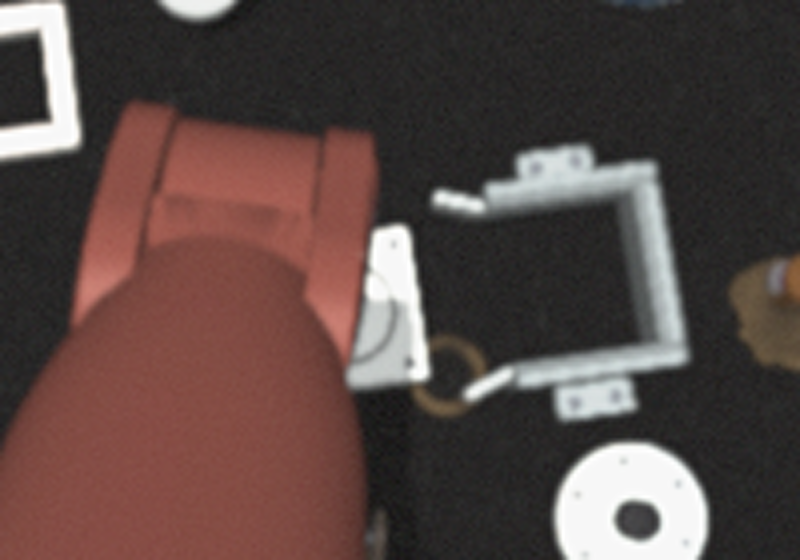

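```bash
python3 -c "
from h import *
d=pickle.load(open('top0.pkl','rb'))
w=px2w(d,np.array([[410,225],[430,378]])/4+[259.5,149.5],.034)*1000
print(w2n(w[0]),w2n(w[1]))
w=px2w(d,np.array([[434,190],[436,208],[463,396],[472,404]])/4+[259.5,149.5],.040)*1000
print([w2n(v) for v in w])"
```

```text
[50.  96.8] [-52.4  98.9]
[array([70.3, 78. ]), array([58.1, 78.5]), array([-67.1,  79.9]), array([-73.1,  74.8])]
```

```bash

python3 -m handwheel '[0.35,-0.25,0,0,0,0,0, 0.35,-0.25,0,0,0,0,0, 0.35,-0.25,0,0,0,0,0, 0.35,-0.25,0,0,0,0,0, 0.35,-0.25,0,0,0,0,0, 0.35,-0.25,0,0,0,0,0, 0.35,-0.25,0,0,0,0,0, 0.35,-0.25,0,0,0,0,0]'
python3 -m handwheel '[0.35,-0.25,0,0,0,0,0, 0.35,-0.25,0,0,0,0,0, 0.35,-0.25,0,0,0,0,0, 0.35,-0.25,0,0,0,0,0, 0.35,-0.2,0,0,0,0,0, 0.35,-0.2,0,0,0,0,0, 0.35,-0.2,0,0,0,0,0]'
python3 -c "
from h import *
w=n2w((0,61));go(*w,8,97.62);print(w2n(env.sense()['ee_pos']*1000))"
```

```text
time: 11.97
ee_pos: [0.499, -0.0569, 0.0089]
eef_rot: [-2.07, -2.358, 0.004]
contact_force: [-0.2, 6.1, 4.1]
grip_width: 0.0555
grip_force: 3.1
time: 12.55
ee_pos: [0.505, -0.1044, 0.0088]
eef_rot: [-2.069, -2.358, 0.004]
contact_force: [-1.6, 6.9, 5.3]
grip_width: 0.0552
grip_force: 3.1
at [ 505.  -104.4    8.8] head 97.5 w 55.2 t 12.55 F [-1.6  6.9  5.3]
turn [-0.06 -0.02 -0.03] shift [-1.44  0.11  0.03]
[ -3.5 104.3]
```

```bash

python3 -m handwheel '[0.35,-0.2,0.01,0,0,0,0, 0.35,-0.2,0.01,0,0,0,0, 0.35,-0.2,0.01,0,0,0,0, 0.35,-0.2,0.01,0,0,0,0, 0.35,-0.2,0.01,0,0,0,0, 0.35,-0.15,0.01,0,0,0,0]'
python3 -m handwheel '[0.35,-0.1,0,0,0,0,0, 0.35,-0.1,0,0,0,0,0]'
python3 -m handwheel '[0.35,-0.06,0,0,0,0,0, 0.35,-0.06,0,0,0,0,0]'
python3 -c "
from h import *
w=n2w((0,61));go(*w,8,97.62);print(w2n(env.sense()['ee_pos']*1000))"
```

```text
time: 13.05
ee_pos: [0.5111, -0.1386, 0.0087]
eef_rot: [-2.07, -2.358, 0.005]
contact_force: [-0.9, 6.3, 4.3]
grip_width: 0.0552
grip_force: 3.0
time: 13.22
ee_pos: [0.512, -0.1443, 0.0087]
eef_rot: [-2.07, -2.358, 0.005]
contact_force: [0.2, 6.2, 3.9]
grip_width: 0.0558
grip_force: 3.1
time: 13.38
ee_pos: [0.5123, -0.1468, 0.0087]
eef_rot: [-2.068, -2.357, 0.003]
contact_force: [-1.6, 16.7, 11.0]
grip_width: 0.0557
grip_force: 8.3
at [ 512.3 -146.8    8.7] head 97.5 w 55.7 t 13.38 F [-1.6 16.7 11. ]
turn [-0.06 -0.04 -0.03] shift [-0.01  0.06  0.02]
[-1.9 61.4]
```

```bash

python3 -m handwheel '[0.35,-0.06,0,0,0,0,0, 0.35,0,0,0,0,0,0]'
python3 -m handwheel '[0.35,0.2,0,0,0,0,0, 0.35,0.8,0,-0.3,0,0,0, 0.35,1,0,-1,0,0,0, 0.35,1,0,-1,0,0,0, 0.35,1,0,-1,0,0,0, 0.35,1,0,-1,0,0,0, 0.35,1,0,0,0,0,0, 0.35,1,0,0,0,0,0]'
python3 -c "
from h import *
d=shot('top','t5',(330,165,490,285),5)
w=np.array([514,-213.])/1000;w=n2w((0,-1))/1000
print(fitbox(d,w2px(d,[*w,.034])[0],.034,(*w,.13),r=22));pickle.dump(d,open('t5.pkl','wb'))
s=viewer.get_image('side');crop(s,'s5',(240,130,480,310),3.3);pickle.dump(s,open('s5.pkl','wb'))
print(n2w((0,-1)),'spacer bar candidates:')
c=np.array([663.5,176.9])
for k in range(4):
  a=np.radians(7.8+90*k);print(k,c+43*np.array([np.cos(a),np.sin(a)]))
go(663.5,133,100,97)
print(env.sense()['joints'])"
```

```text
time: 13.55
ee_pos: [0.512, -0.1469, 0.0086]
eef_rot: [-2.065, -2.357, -0.001]
contact_force: [-1.8, 17.1, 10.7]
grip_width: 0.0556
grip_force: 8.7
time: 14.22
ee_pos: [0.4881, 0.057, 0.1376]
eef_rot: [2.073, 2.359, -0.002]
contact_force: [-0.4, 0.5, -1.1]
grip_width: 0.0553
grip_force: 0.0
(array([ 521.91492244, -210.17838966,    7.84657311]), np.float64(0.022724292061963188))
[ 522.4 -208.4] spacer bar candidates:
0 [706.10215714 182.73576961]
1 [657.66423039 219.50215714]
2 [620.89784286 171.06423039]
3 [669.33576961 134.29784286]
at [486.3  59.1 136.1] head 97.6 w 55.4 t 14.32 F [-0.1 -1.1 -0.8]
turn [-0.04  0.    0.13] shift [1.73 6.16 1.2 ]
[-2.79375365e-02  3.06617308e-01 -3.99027537e-01  8.69005155e-01
 -7.33444355e-04  1.40952096e+00]
```

View pics/t5.png

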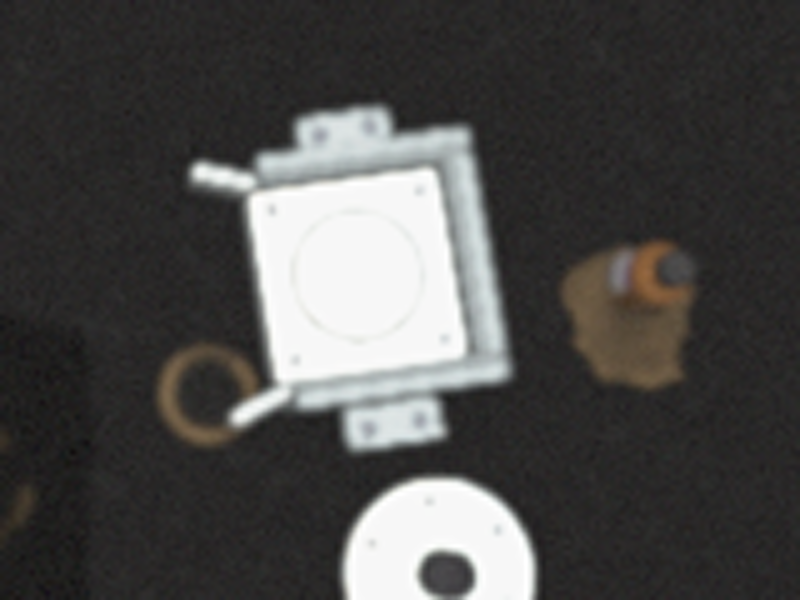

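```bash

python3 -m handwheel '[0.4,0,0,0,0,0,-1, 0.4,0,0,0,0,0,-1, 0.4,0,0,0,0,0,-1, 0.4,0,0,0,0,0,-1, 0.4,0,0,0,0,0,-1, 0.4,0,0,0,0,0,-1, 0.4,0,0,0,0,0,-1, 0.4,0,0,0,0,0,-1]' >/dev/null
python3 -m handwheel '[0.4,0,0,0,0,0,-1, 0.4,0,0,0,0,0,-1, 0.4,0,0,0,0,0,-1, 0.4,0,0,0,0,0,-1, 0.4,0,0,0,0,0,-1, 0.4,0,0,0,0,0,-1, 0.4,0,0,0,0,0,-1, 0.4,0,0,0,0,0,-1]' >/dev/null
python3 -m handwheel '[0.4,0,0,0,0,0,-1, 0.4,0,0,0,0,0,-1]' >/dev/null
python3 -c "
from h import *
d=pickle.load(open('t5.pkl','rb'));w=px2w(d,np.array([[358,274]])/5+[329.5,164.5],.034)[0]*1000;print(w,w2n(w))
t=pickle.load(open('t3.pkl','rb'));print(fitbox(t,(260,171),.022,(.663,.177,.1),hole=.036))
go(657.7,219.5,60,187.8)"
```

```text
[ 522.04997268 -208.17934733   34.        ] [-0.4 -0.7]
(array([663.52193772, 176.89504138,   7.78285138]), np.float64(0.03411029592739048))
at [486.9  55.2 135.3] head -172.4 w 51.2 t 15.82 F [-0.  -1.3 -0.5]
turn [-0.01 -0.06 -0.03] shift [-6.38  4.65  2.51]
```

```bash

python3 -m handwheel '[0.4,-0.8,0.58,0,0,0,0, 0.4,-0.8,0.58,0,0,0,0, 0.4,-0.8,0.58,0,0,0,0, 0.4,-0.8,0.58,0,0,0,0, 0.4,-0.8,0.58,0.2,0,0,0, 0.4,-0.8,0.58,0.5,0,0,0, 0.4,-0.79,0.58,0.7,0,0,0, 0.4,-0.79,0.58,0.7,0,0,0]'
python3 -m handwheel '[0.4,0,0,0,0,0,0, 0.4,0,0,0,0,0,0]' >/dev/null
python3 -c "
from h import *
go(657.7,219.5,5,187.8)"
```

```text
time: 16.48
ee_pos: [0.6601, 0.219, 0.0708]
eef_rot: [0.202, -3.132, 0.002]
contact_force: [0.4, -0.6, 0.5]
grip_width: 0.0512
grip_force: 0.0
at [657.7 218.6  68.6] head -172.5 w 51.5 t 16.65 F [-0.4 -0.6 -0.3]
turn [-0.01 -0.1  -0.07] shift [-0.01  0.03  2.12]
```

```bash

python3 -m handwheel '[0.4,0,0.03,0.8,0,-0.1,-0.07, 0.4,0,0,0.8,0,0,0, 0.4,0,0,0.5,0,0,0, 0.4,0,0,0,0,0,0]' 50
python3 -c "
from h import *
go(657.7,219.5,5,187.8)"
python3 -m handwheel '[0.6,0,0,0,0,0,0, 0.8,0,0,0,0,0,0, 1,0,0,0,0,0,0, 1,0,0,0,0,0,0, 1,0,0,0,0,0,0, 1,0,0,0,0,0,0]' 50
python3 -c "
from h import *
go(657.7,219.5,5,187.8)"
```

```text
time: 16.98
ee_pos: [0.6559, 0.2182, 0.0063]
eef_rot: [0.212, -3.134, 0.001]
contact_force: [-1.7, -0.8, -0.3]
grip_width: 0.0513
grip_force: 0.0
at [655.9 218.2   6.3] head -172.3 w 51.3 t 16.98 F [-1.7 -0.8 -0.3]
turn [-0.01 -0.   -0.01] shift [-0.07  0.04  0.04]
time: 17.48
ee_pos: [0.6594, 0.2201, 0.0107]
eef_rot: [-0.213, 3.128, 0.001]
contact_force: [-1.2, -2.4, 7.2]
grip_width: 0.0121
grip_force: 50.0
at [659.4 220.1  10.7] head -172.2 w 12.1 t 17.48 F [-1.2 -2.4  7.2]
turn [-0.    0.08 -0.  ] shift [ 0.06 -0.01  0.19]
```

```bash

python3 -m handwheel '[1,0,0,-0.4,0,0,0, 1,0,0,-0.8,0,0,0, 1,0,0,-1,0,0,0, 1,0,0,-1,0,0,0, 1,0,0,-1,0,0,0, 1,0,0,0,0,0,0]'
python3 -c "
from h import *
s=shot('side','s6',(240,110,400,230),5);pickle.dump(s,open('s6.pkl','wb'))
go(*n2w((-0.4,42.2)),130,187.8)"
```

```text
time: 17.98
ee_pos: [0.6609, 0.221, 0.1427]
eef_rot: [-0.213, 3.12, 0.003]
contact_force: [0.7, -0.7, -1.1]
grip_width: 0.0123
grip_force: 49.0
at [659.9 220.8 139.5] head -172.2 w 12.5 t 18.03 F [ 0.5 -0.1 -1.8]
turn [0.01 0.13 0.  ] shift [  6.49 -12.11   0.32]
```

View pics/s6.png

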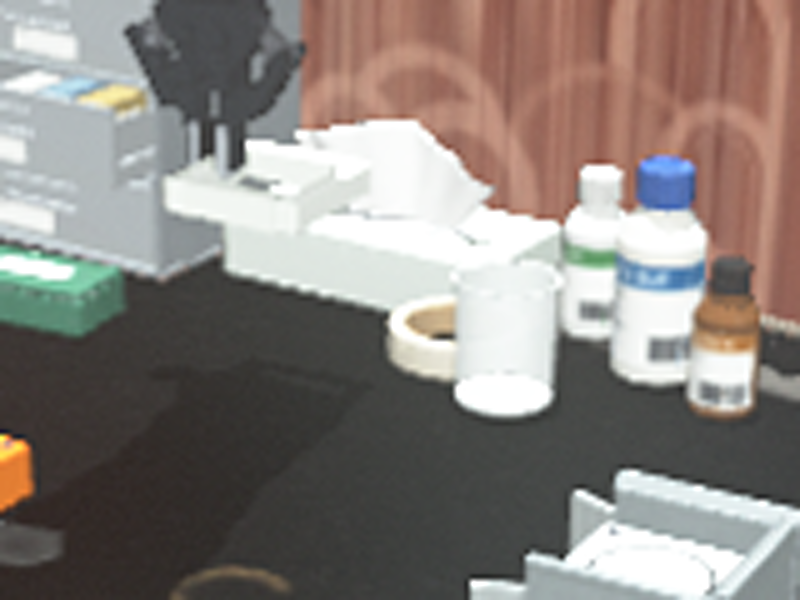

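```bash

python3 -m handwheel '[1,0.5,-0.8,0,0,0.13,0, 1,0.5,-0.93,0,0,0,0, 1,0.5,-0.93,0,0,0,0, 1,0.5,-0.93,0,0,0,0, 1,0.5,-0.93,0,0,0,0, 1,0.5,-0.93,0,0,0,0, 1,0.5,-0.93,0,0,0,0, 1,0.5,-0.93,0,0,0,0]' >/dev/null
python3 -m handwheel '[1,0.5,-0.93,0,0,0,0, 1,0.5,-0.93,0,0,0,0, 1,0.5,-0.93,0,0,0,0, 1,0.5,-0.93,0,0,0,0, 1,0.4,-0.8,0,0,0,0, 1,0,0,0,0,0,0, 1,0,0,0,0,0,0]'
python3 -c "
from h import *
go(*n2w((1,45)),90,187.7);print(w2n(env.sense()['ee_pos']*1000))"
```

```text
time: 19.28
ee_pos: [0.5145, -0.1585, 0.1353]
eef_rot: [0.209, -3.126, -0.001]
contact_force: [-1.2, 0.8, -1.3]
grip_width: 0.0125
grip_force: 49.2
at [ 514.5 -158.5  135.3] head -172.4 w 12.5 t 19.28 F [-1.2  0.8 -1.3]
turn [ 0.01 -0.1  -0.01] shift [-0.07 -0.15  1.51]
[-1.2 49.5]
```

```bash

python3 -m handwheel '[1,-0.07,-0.15,0.6,0,-0.07,0, 1,0,0,0.6,0,0,0, 1,0,0,0.4,0,0,0, 1,0,0,0,0,0,0, 1,0,0,0,0,0,0]'
python3 -c "
from h import *
go(*n2w((1,45)),60,187.7);print(w2n(env.sense()['ee_pos']*1000))
a=viewer.get_image('top');b=viewer.get_image('side')
crop(a,'a',(350,170,450,270),4);crop(b,'b',(310,160,420,260),4)
A=cv2.imread('pics/a.png');B=cv2.imread('pics/b.png');cv2.imwrite('pics/p7.png',np.hstack([A,B[:400,:400]]))"
```

```text
time: 19.7
ee_pos: [0.5175, -0.1605, 0.0871]
eef_rot: [0.215, -3.131, -0.002]
contact_force: [-0.4, 0.4, -2.3]
grip_width: 0.0127
grip_force: 49.2
at [ 517.5 -160.5   87.1] head -172.1 w 12.7 t 19.7 F [-0.4  0.4 -2.3]
turn [ 0.02 -0.04  0.03] shift [ 0.02 -0.07  0.9 ]
[ 1.5 47.1]
```

View pics/p7.png

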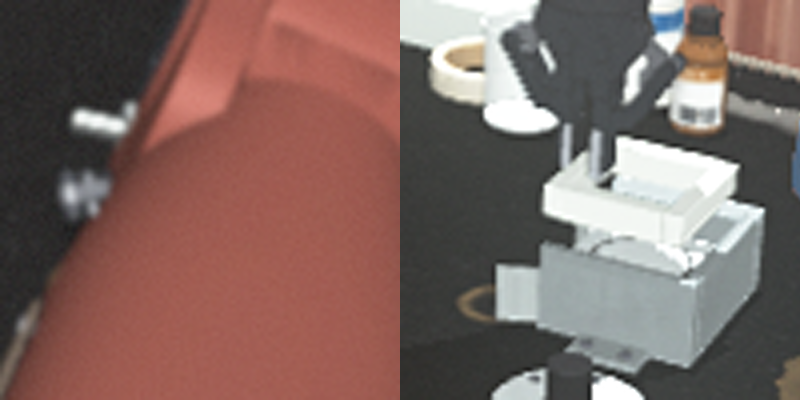

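```bash
python3 -c "
from h import *
s=pickle.load(open('s5.pkl','rb'))
f=lambda x,y,z:w2n(px2w(s,[[309.5+(x-400)/4,159.5+y/4]],z)[0]*1000)
for z in(.073,.0764,.080): print('corner(-50,-49)?',f(663,238,z),'mouth corner(-50,52)',f(547,212,z))
print('top back far',f(739,165,.0984),'top far mouth',f(616,139,.0984))
print('nest ref (-66,-65)',f(690,283,.062),'(-66,46)',f(541,245,.062), '(66,-65)',f(764,208,.062))
"
```

```text
corner(-50,-49)? [-31.6 -24.4] mouth corner(-50,52) [-35.1  59.1]
corner(-50,-49)? [-38.1 -26.8] mouth corner(-50,52) [-41.6  56.1]
corner(-50,-49)? [-44.9 -29.5] mouth corner(-50,52) [-48.3  53. ]
top back far [ 50.9 -44.5] top far mouth [48.2 46.6]
nest ref (-66,-65) [-62.1 -56.8] (-66,46) [-62.  50.] (66,-65) [ 68.6 -59.3]
```

```bash

python3 -m handwheel '[1,-0.03,0.03,0.2,0,0,0, 1,0,0,0.2,0,0,0, 1,0,0,0.2,0,0,0, 1,0,0,0,0,0,0]'
python3 -m handwheel '[1,0,0,0.15,0,0,0, 1,0,0,0.15,0,0,0, 1,0,0,0,0,0,0]'
python3 -c "
from h import *
go(*n2w((1,45)),60,187.7);print(w2n(env.sense()['ee_pos']*1000))"
```

```text
time: 20.13
ee_pos: [0.5179, -0.1603, 0.0683]
eef_rot: [0.213, -3.131, -0.002]
contact_force: [0.4, 0.4, -2.4]
grip_width: 0.0124
grip_force: 49.2
time: 20.38
ee_pos: [0.5182, -0.1605, 0.0596]
eef_rot: [0.213, -3.132, -0.001]
contact_force: [-0.3, 0.1, -1.6]
grip_width: 0.0124
grip_force: 49.2
at [ 518.2 -160.5   59.6] head -172.2 w 12.4 t 20.38 F [-0.3  0.1 -1.6]
turn [ 0.01 -0.03  0.02] shift [ 0.04 -0.07 -0.01]
[ 2.1 47. ]
```

```bash

python3 -m handwheel '[1,0,0,0.15,0,0,0, 1,0,0,0.15,0,0,0, 1,0,0,0,0,0,0]'
python3 -m handwheel '[1,0,0,0.1,0,0,0, 1,0,0,0,0,0,0]'
python3 -m handwheel '[1,0,0,0.1,0,0,0, 1,0,0,0,0,0,0]'
```

```text
time: 20.63
ee_pos: [0.5181, -0.1605, 0.0506]
eef_rot: [0.213, -3.132, -0.001]
contact_force: [-0.2, 0.0, -3.2]
grip_width: 0.0124
grip_force: 49.2
time: 20.8
ee_pos: [0.5184, -0.1606, 0.0481]
eef_rot: [0.213, -3.132, -0.001]
contact_force: [0.6, 0.1, -1.9]
grip_width: 0.0124
grip_force: 49.1
time: 20.97
ee_pos: [0.5186, -0.1607, 0.0452]
eef_rot: [0.214, -3.133, -0.0]
contact_force: [0.9, -0.2, -1.9]
grip_width: 0.0127
grip_force: 49.2
```

```bash

python3 -m handwheel '[1,0,0,0.06,0,0,0, 1,0,0,0,0,0,0]'
python3 -m handwheel '[1,0,0,0.06,0,0,0, 1,0,0,0,0,0,0]'
python3 -m handwheel '[1,0,0,0.06,0,0,0, 1,0,0,0,0,0,0]'
```

```text
time: 21.13
ee_pos: [0.5188, -0.1608, 0.0446]
eef_rot: [0.214, -3.133, 0.0]
contact_force: [-3.7, 2.4, 9.1]
grip_width: 0.0127
grip_force: 50.7
time: 21.3
ee_pos: [0.5188, -0.1608, 0.0445]
eef_rot: [0.214, -3.134, 0.001]
contact_force: [-10.2, 4.4, 32.2]
grip_width: 0.0124
grip_force: 53.5
time: 21.47
ee_pos: [0.5189, -0.1608, 0.0444]
eef_rot: [-0.214, 3.134, -0.002]
contact_force: [-17.9, 7.9, 55.5]
grip_width: 0.0127
grip_force: 56.4
```

```bash

python3 -m handwheel '[1,0,0,-0.15,0,0,0, 1,0,-0.06,0,0,0,0, 1,0,0,0,0,0,0]'
python3 -m handwheel '[1,0,-0.05,0,0,0,0, 1,0,0,0,0,0,0]'
python3 -m handwheel '[1,0,-0.04,0,0,0,0, 1,0,0,0,0,0,0]'
python3 -m handwheel '[1,0,-0.04,0,0,0,0, 1,0,0,0,0,0,0]'
python3 -c "
from h import *
go(*n2w((1,42)),45,187.7);print(w2n(env.sense()['ee_pos']*1000))"
```

```text
time: 21.72
ee_pos: [0.5193, -0.1629, 0.0449]
eef_rot: [0.213, -3.133, 0.001]
contact_force: [0.6, 0.3, -1.2]
grip_width: 0.0122
grip_force: 49.3
time: 21.88
ee_pos: [0.5193, -0.1636, 0.0446]
eef_rot: [0.214, -3.133, -0.002]
contact_force: [-1.3, 3.3, 6.0]
grip_width: 0.0126
grip_force: 50.4
time: 22.05
ee_pos: [0.5194, -0.1642, 0.0446]
eef_rot: [0.214, -3.133, -0.004]
contact_force: [-0.2, 5.7, 9.3]
grip_width: 0.0121
grip_force: 50.6
time: 22.22
ee_pos: [0.5194, -0.1643, 0.0446]
eef_rot: [0.215, -3.133, -0.007]
contact_force: [-0.8, 10.6, 12.1]
grip_width: 0.0126
grip_force: 50.9
at [ 519.4 -164.3   44.6] head -172.1 w 12.6 t 22.22 F [-0.8 10.6 12.1]
turn [ 0.05 -0.01  0.03] shift [ 0.06 -0.04 -0.01]
[ 2.8 43.1]
```

```bash

python3 -m handwheel '[1,0,0,0,0,0,0, 0.8,0,0,0,0,0,0, 0.5,0,0,0,0,0,0, 0.5,0,0,0,0,0,0, 0.5,0,0,0,0,0,0, 0.5,0,0,-0.5,0,0,0, 0.5,0,0,-1,0,0,0, 0.5,0,0,-1,0,0,0]' 30
python3 -m handwheel '[0.5,0,0,-1,0,0,0, 0.5,0,0.5,-0.5,0,0,0, 0.5,0,1,0,0,0,0, 0.5,0,1,0,0,0,0, 0.5,0,1,0,0,0,0, 0.5,0,1,0,0,0,0, 0.5,0,1,0,0,0,0]'
python3 -c "
from h import *
d=shot('top','t8',(340,165,480,285),5);pickle.dump(d,open('t8.pkl','wb'))
w=n2w((0,-1))/1000
print(fitbox(d,w2px(d,[*w,.056])[0],.056,(*w,.13),r=22))
go(363,-251.5,100,187.7)"
```

```text
time: 22.88
ee_pos: [0.5185, -0.1661, 0.1195]
eef_rot: [0.213, -3.13, -0.002]
contact_force: [0.2, -0.1, -0.5]
grip_width: 0.0426
grip_force: 0.0
time: 23.47
ee_pos: [0.4969, -0.0019, 0.1647]
eef_rot: [0.213, -3.133, -0.0]
contact_force: [-0.0, -0.3, -0.8]
grip_width: 0.0424
grip_force: 0.0
(array([ 522.92010638, -214.08482533,    8.96173461]), np.float64(0.053785914826112134))
at [495.6   2.6 164.6] head -172.1 w 43.0 t 23.52 F [-2.   4.4  0.1]
turn [ 0.03 -0.03  0.04] shift [ 5.51 -7.8   2.15]
```

View pics/t8.png

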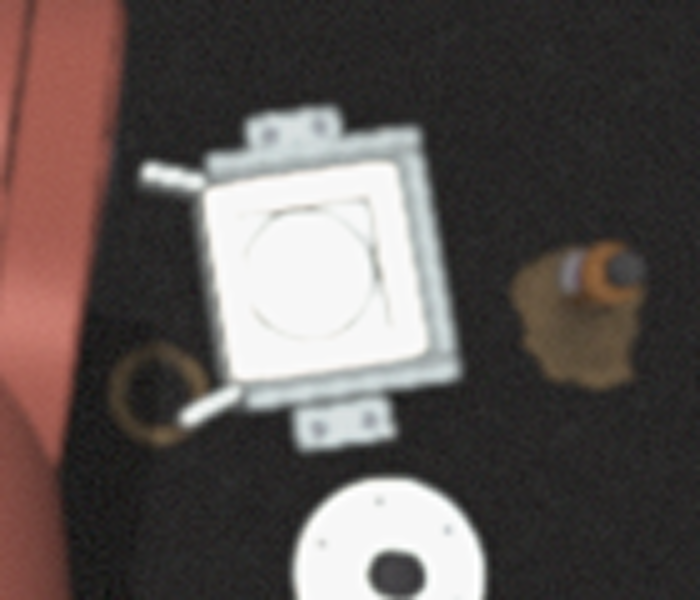

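```bash
python3 -c "
from h import *
d=pickle.load(open('t8.pkl','rb'))
f=lambda p,z:px2w(d,np.array(p)/5+[339.5,164.5],z)*1000
w=f([[203,188],[398,162],[428,350],[233,380]],.056);print([w2n(v) for v in w],w2n(w.mean(0)))
print('knob',f([[398,573]],.042), 'disc top y',f([[295,573],[487,573]],.01))
b,c=blob(d,(417,280),.010,r=24);print(cv2.minEnclosingCircle(c.astype(np.float32)))
print('wall inner back top edge etc',[w2n(v) for v in f([[207,155],[420,127],[463,378],[245,408]],.062)])
go(363,-251,100,187.7)"
python3 -m handwheel '[0.2,0.68,-0.96,0,0,0,0.04, 0.2,0.69,-0.97,0,0,0,0, 0.2,0.69,-0.97,0,0,0,0, 0.2,0.69,-0.97,0,0,0,0, 0.2,0.69,-0.97,0,0,0,0, 0.2,0.69,-0.97,0,0,0,0, 0.2,0.69,-0.97,0,0,0,0, 0.2,0.69,-0.97,0,0,0,0]'
python3 -m handwheel '[0.2,0,0,0.7,0,0,0, 0.2,0,0,0.7,0,0,0, 0.2,0,0,0.7,0,0,0, 0.2,0,0,0,0,0,0]'
python3 -c "
from h import *
go(363,-251.5,17,187.7);print(env.sense()['joints'])"
```

```text
[array([50.2, 50.5]), array([ 49.6, -53.3]), array([-49.9, -52.1]), array([-51. ,  50.8])] [-0.3 -1. ]
knob [[ 365.16442987 -249.22333369   42.        ]] disc top y [[ 364.38939725 -200.94887443   10.        ]
 [ 363.28352182 -303.96611313   10.        ]]
((363.17633056640625, -251.4461669921875), 51.904205322265625)
wall inner back top edge etc [array([66.3, 46.6]), array([ 65.5, -66.5]), array([-66.9, -66.1]), array([-66.2,  47.8])]
at [495.6   2.6 164.6] head -172.1 w 43.0 t 23.52 F [-2.   4.4  0.1]
turn [ 0.03 -0.03  0.04] shift [ 5.51 -7.78  2.15]
time: 24.18
ee_pos: [0.3632, -0.2569, 0.165]
eef_rot: [0.208, -3.133, 0.0]
contact_force: [0.3, -0.3, 0.9]
grip_width: 0.0681
grip_force: 0.0
time: 24.52
ee_pos: [0.3621, -0.2541, 0.099]
eef_rot: [0.206, -3.13, -0.006]
contact_force: [-0.5, 0.7, -0.4]
grip_width: 0.0683
grip_force: 0.0
at [ 362.1 -254.1   99. ] head -172.5 w 68.3 t 24.52 F [-0.5  0.7 -0.4]
turn [ 0.05 -0.06 -0.03] shift [-0.04  0.08  2.73]
[-0.77647537  0.27184913 -0.56645013  0.73890507 -0.00129103 -0.90794462]
```

```bash

python3 -m handwheel '[0.2,-0.05,0.09,0.7,0.05,-0.06,-0.03, 0.2,0,0,0.7,0,0,0, 0.2,0,0,0.7,0,0,0, 0.2,0,0,0.5,0,0,0, 0.2,0,0,0.1,0,0,0, 0.2,0,0,0,0,0,0]'
python3 -m handwheel '[0.4,0,0,0,0,0,0, 0.5,0,0,0,0,0,0, 0.6,0,0,0,0,0,0, 0.7,0,0,0,0,0,0, 0.8,0,0,0,0,0,0, 0.8,0,0,0,0,0,0, 0.8,0,0,0,0,0,0]' 50
python3 -c "
from h import *
go(363,-251.5,17,187.7)"
```

```text
time: 25.02
ee_pos: [0.3653, -0.2524, 0.0209]
eef_rot: [-0.212, 3.132, -0.005]
contact_force: [0.4, 0.2, 0.6]
grip_width: 0.0681
grip_force: 0.0
time: 25.6
ee_pos: [0.366, -0.253, 0.022]
eef_rot: [-0.212, 3.129, -0.008]
contact_force: [-2.3, 2.2, 10.8]
grip_width: 0.028
grip_force: 48.5
at [ 366. -253.   22.] head -172.2 w 28.0 t 25.6 F [-2.3  2.2 10.8]
turn [-0.06  0.05  0.01] shift [0.09 0.06 0.17]
```

```bash

python3 -m handwheel '[0.8,0,0,-0.3,0,0,0, 0.8,0,0,-0.7,0,0,0, 0.8,0,0,-1,0,0,0, 0.8,0,0,-1,0,0,0, 0.8,0,0,-1,0,0,0, 0.8,0,0,0,0,0,0, 0.8,0,0,0,0,0,0]'
python3 -c "
from h import *
go(*n2w((2.6,1)),95,187.7);w=n2w((2.6,1))
d=viewer.get_image('side');crop(d,'s9',(300,130,440,260),4)"
```

```text
time: 26.18
ee_pos: [0.3659, -0.2531, 0.1428]
eef_rot: [-0.212, 3.128, -0.011]
contact_force: [0.3, 1.1, -1.5]
grip_width: 0.0282
grip_force: 50.0
at [ 365.9 -253.1  142.8] head -172.2 w 28.2 t 26.18 F [ 0.3  1.1 -1.5]
turn [-0.08  0.07  0.01] shift [-5.46  0.84  1.59]
```

View pics/s9.png

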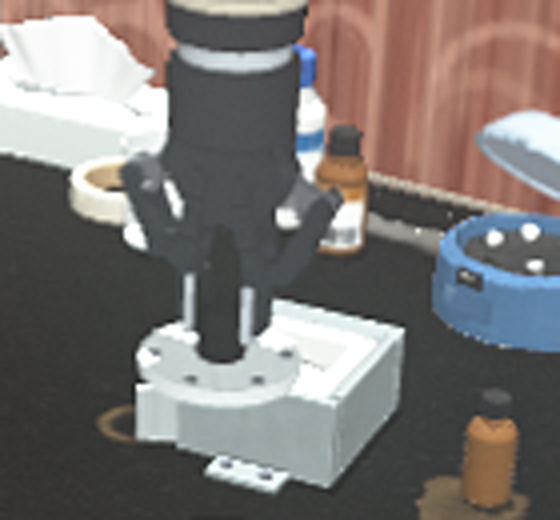

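I have now viewed 13 pictures, which is over the limit of 10. I'll work from numbers only from here. The last picture shows the disc held level, with the nest's near corner at (335,400).

```bash

python3 -m handwheel '[0.8,-0.6,0.12,0,-0.08,0.07,0, 0.8,-0.9,0.12,0,0,0,0, 0.8,-0.9,0.12,0,0,0,0, 0.8,-0.9,0.12,0,0,0,0, 0.8,-0.9,0.12,0,0,0,0, 0.8,-0.9,0.12,0,0,0,0, 0.8,-0.36,0.12,0,0,0,0, 0.8,0,0,0,0,0,0]'
python3 -m handwheel '[0.8,0,0,0.4,0,0,0, 0.8,0,0,0.5,0,0,0, 0.8,0,0,0.5,0,0,0, 0.8,0,0,0,0,0,0, 0.8,0,0,0,0,0,0]'
python3 -c "
from h import *
go(*n2w((2.6,1)),80,187.7);print(w2n(env.sense()['ee_pos']*1000))"
```

```text
time: 26.9
ee_pos: [0.5249, -0.2037, 0.1389]
eef_rot: [0.215, -3.13, -0.007]
contact_force: [-1.0, 0.5, -1.9]
grip_width: 0.0283
grip_force: 49.9
time: 27.32
ee_pos: [0.5218, -0.2046, 0.0976]
eef_rot: [0.211, -3.129, -0.007]
contact_force: [1.1, -0.2, -1.7]
grip_width: 0.0283
grip_force: 49.9
at [ 521.8 -204.6   97.6] head -172.3 w 28.3 t 27.32 F [ 1.1 -0.2 -1.7]
turn [ 0.06 -0.06  0.  ] shift [-0.09 -0.06  0.59]
[-0.1  2.8]
```

```bash

python3 -m handwheel '[0.8,-0.08,-0.06,0.2,0.03,-0.03,0, 0.8,0,0,0.15,0,0,0, 0.8,0,0,0,0,0,0]'
python3 -m handwheel '[0.8,0,0,0.12,0,0,0, 0.8,0,0,0.08,0,0,0, 0.8,0,0,0,0,0,0]'
python3 -c "
from h import *
go(*n2w((2.6,1)),78,187.7);print(w2n(env.sense()['ee_pos']*1000))"
```

```text
time: 27.57
ee_pos: [0.5261, -0.2065, 0.0877]
eef_rot: [0.212, -3.134, -0.001]
contact_force: [0.0, 0.2, -1.8]
grip_width: 0.0281
grip_force: 49.8
time: 27.82
ee_pos: [0.5261, -0.2063, 0.0817]
eef_rot: [0.212, -3.134, -0.001]
contact_force: [0.8, 0.2, -1.4]
grip_width: 0.0284
grip_force: 49.8
at [ 526.1 -206.3   81.7] head -172.2 w 28.4 t 27.82 F [ 0.8  0.2 -1.4]
turn [ 0.01 -0.    0.01] shift [0.05 0.01 0.12]
[3.9 0.6]
```

Now lower to contact in small steps.

```bash

python3 -m handwheel '[0.8,0.04,0,0.06,0,0,0, 0.8,0,0,0,0,0,0]'
python3 -m handwheel '[0.8,0,0,0.05,0,0,0, 0.8,0,0,0,0,0,0]'
python3 -m handwheel '[0.8,0,0,0.04,0,0,0, 0.8,0,0,0,0,0,0]'
```

```text
time: 27.98
ee_pos: [0.5249, -0.2066, 0.0801]
eef_rot: [0.212, -3.134, -0.001]
contact_force: [-0.9, 1.0, -2.4]
grip_width: 0.0284
grip_force: 49.8
time: 28.15
ee_pos: [0.5251, -0.2066, 0.0787]
eef_rot: [0.212, -3.134, -0.001]
contact_force: [-0.3, 0.1, -2.4]
grip_width: 0.0282
grip_force: 49.8
time: 28.32
ee_pos: [0.5252, -0.2066, 0.0781]
eef_rot: [-0.212, 3.134, 0.0]
contact_force: [-2.8, 0.5, 3.9]
grip_width: 0.0283
grip_force: 50.4
```

```bash

python3 -m handwheel '[0.8,0,-0.03,0,0,0,0, 0.8,0,0,0,0,0,0]'
python3 -m handwheel '[0.8,0,-0.02,0,0,0,0, 0.8,0,0,0,0,0,0]'
python3 -c "
from h import *
print(w2n(env.sense()['ee_pos']*1000))"
```

```text
time: 28.48
ee_pos: [0.5255, -0.2073, 0.0781]
eef_rot: [-0.213, 3.134, 0.001]
contact_force: [-1.2, 3.0, 5.6]
grip_width: 0.028
grip_force: 50.5
time: 28.65
ee_pos: [0.5256, -0.2078, 0.0781]
eef_rot: [-0.213, 3.134, 0.001]
contact_force: [-1.5, 3.3, 4.6]
grip_width: 0.0286
grip_force: 50.6
[ 3.3 -0.8]
```

```bash

python3 -m handwheel '[0.8,0,-0.02,0,0,0,0, 0.8,0,0,0,0,0,0]'
python3 -m handwheel '[0.8,0,-0.02,0,0,0,0, 0.8,0,0,0,0,0,0]'
```

```text
time: 28.82
ee_pos: [0.5258, -0.2084, 0.0781]
eef_rot: [-0.213, 3.133, 0.001]
contact_force: [-0.6, 3.4, 5.6]
grip_width: 0.0281
grip_force: 50.6
time: 28.98
ee_pos: [0.5258, -0.2087, 0.0781]
eef_rot: [-0.213, 3.133, 0.002]
contact_force: [-1.6, 5.5, 5.8]
grip_width: 0.0282
grip_force: 50.7
```

```bash

python3 -m handwheel '[0.7,0,0,0,0,0,0, 0.5,0,0,0,0,0,0, 0.3,0,0,0,0,0,0, 0.3,0,0,0,0,0,0, 0.3,0,0,-0.5,0,0,0, 0.3,0,0,-1,0,0,0, 0.3,0,0,-1,0,0,0, 0.3,0,0,-1,0,0,0]'
python3 -m handwheel '[0.3,0,0,-1,0,0,0, 0.3,0,1,0,0,0,0, 0.3,0,1,0,0,0,0, 0.3,0,1,0,0,0,0, 0.3,0,1,0,0,0,0, 0.3,0,1,0,0,0,0, 0.3,0,1,0,0,0,0, 0.3,0,1,0,0,0,0]'
python3 -c "
from h import *
d=viewer.get_image('top');pickle.dump(d,open('t10.pkl','wb'))
w=n2w((-.4,-1.5))/1000;c=w2px(d,[*w,.066])[0];print(c)
g=cv2.cvtColor(d['image'],cv2.COLOR_RGB2GRAY)[int(c[1])-24:int(c[1])+24,int(c[0])-24:int(c[0])+24]
o=np.floor(c)-24
# knob: dark blob
m=(g<90).astype(np.uint8);n,l,st,ce=cv2.connectedComponentsWithStats(m)
for i in range(1,n):
  if 30<st[i,4]<400:
    k=px2w(d,ce[i]+o,.098)[0]*1000;print('dark',st[i],'at z98',w2n(k))
print('\n'.join(''.join('%4d'%v for v in r) for r in g[::2,::2]))
"
```

```text
time: 29.65
ee_pos: [0.5252, -0.2093, 0.1836]
eef_rot: [0.212, -3.134, -0.001]
contact_force: [0.2, -0.6, 0.9]
grip_width: 0.0602
grip_force: 0.0
time: 30.32
ee_pos: [0.4969, -0.0001, 0.2127]
eef_rot: [-0.212, 3.134, 0.0]
contact_force: [-0.2, -0.7, -0.0]
grip_width: 0.0601
grip_force: 0.0
[403.51107707 217.99262552]
dark [ 0 20  5 28 71] at z98 [-24.6  67.4]
dark [22 20  9  9 66] at z98 [-1.2  0.9]
  40  44  36  42  50 140 217 194 211 227 219 224 223 221 212 209 216 214 218 218 202 205 163  52
  43  82 127 130 146 189 220 220 224 222 218 222 220 212 204 205 197 186 187 182 184 190 157  60
  52 145 223 217 218 218 211 203 206 193 188 190 188 180 181 194 203 221 223 219 188 208 208  95
 147 145 194 186 187 184 180 182 189 209 235 243 249 248 249 249 248 248 248 249 225 198 218 113
 241 172 168 192 227 240 247 249 249 248 248 246 248 247 247 247 247 247 247 248 236 199 222 140
 155 235 250 248 248 248 247 247 247 247 247 238 247 247 247 247 247 247 247 247 247 195 220 169
 124 246 248 247 247 247 247 247 247 247 247 247 247 247 247 247 247 247 247 247 248 191 215 177
 119 241 248 247 2
[... 930 characters left out ...]
7 247 247 247 244 197
  41  79 169 249 247 247 242 246 247 247 247 247 247 247 247 247 247 247 247 247 247 247 248 194
  40  68 161 247 247 247 247 247 247 247 247 247 247 247 247 247 247 247 247 247 247 247 248 209
  41  57 134 243 248 247 247 247 247 247 247 247 247 247 247 247 247 247 247 247 247 247 248 220
  43  53 120 235 248 247 246 246 247 247 247 247 247 242 244 247 247 247 247 247 247 247 248 225
  36  40 115 222 248 247 247 247 247 247 247 247 247 247 247 247 247 247 248 248 248 249 243 188
  65  42  99 186 249 247 247 247 247 247 247 247 248 248 247 244 246 243 230 222 207 189 184 187
  92  53  83 169 250 249 249 249 248 248 244 233 221 212 196 189 190 192 196 193 205 216 218 220
```

```bash
python3 -m handwheel '[0.3,0,0,0,0,0,0, 0.3,0,0,0,0,0,0]'; python3 -c "
from plant import ticket
print(ticket.hand_in())"
```

```text
time: 30.53
ee_pos: [0.4974, -0.0012, 0.2128]
eef_rot: [-0.214, 3.134, -0.0]
contact_force: [-0.3, 0.6, 1.0]
grip_width: 0.0599
grip_force: 0.0
the job is handed in; nothing more can be done
None
```

The flow cell is stacked in the nest (body, frame, disc knob up), pushed back to the back wall, released and handed in at about 30.5 s; no verdict was returned, the final disc check was numeric only, and I viewed 13 pictures instead of the allowed 10.

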